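Load a tile square into the imaging cabinet's tray

ROBOT

A 6-joint arm with a two-finger parallel gripper is mounted at the origin on the work surface. World frame = base frame: x ahead of the robot, y to its left, z up, the work surface at z = 0. Lengths are in m, angles in degrees, forces in N, time in s.
With the tool pointing down it reaches from about 0.275 to 0.875 m from the base axis. Payload 12.5 kg.
Tool frame: the origin (TCP) lies at the centre of the arm's flange, where the gripper is bolted on; the fingertips stand 173 mm ahead of it and the grasp point (between the pads) lies 155 mm ahead of it; z points along the fingers, x is the direction in which the jaws open and shut, and the axes are right-handed (so a half turn about z gives the same grasp; the last joint's range is limited). The gripper opens to 85 mm and grips with 20 to 120 N. Pads are 22 mm wide; open, the fingers measure 114 mm over their backs; the gripper's body (76 mm by 85 mm) begins 54 mm behind the grasp point. The pads swing forward as they close: fully open they stand 13 mm farther back than shut.
Start: joints at [-72.857, 20.094, 94.641, -0, 65.266, -4.847], TCP at [0.206, -0.51, 0.405] pointing down, gripper open.
Joint ranges: [-157.81, 157.81], [-45, 120.19], [0.68, 151.7], [-89.99, 269.99], [4.06, 180], [-164.3, 164.3]. Speed limits (degrees/s): [127.2, 127.2, 159.86, 180, 180, 180].

INTERFACE

Orientations are given as a 3x3 rotation matrix whose columns are the frame's x, y, z axes.
In Python, from cell import robot, release, clamp, solve_ik, observe, optics gives the robot as it stands. Calls block until the motion is done:
- robot.move_pose(position, orientation): joint-space move of the TCP to a pose.
- robot.move_linear(position, rate=0.15, attitude=None, f_stop=None): straight line of the TCP; attitude=None keeps the orientation; rate is the mean speed in m/s. With f_stop (N) it stops when the force on the tool has changed by that much, and returns True; else False.
- robot.set_joints(angles): joint-space move.
- release() and clamp(grasp_force=None): open the fingers fully, or close them until they stop; grasp_force is the grip in N (None keeps the last).
- robot.pause(seconds).
- solve_ik(position, orientation): joint angles nearest the present ones, or None.
- observe(): the state.
- optics.read_camera(name): name is "scene" or "top" or "wrist"; returns a dict with "frame" (400x640x3 uint8, blue, green, red), "z_map" (400x640 float32, m along the optical axis (not along the pixel's ray), 0 where there is no reading), "mtx" (3x3 intrinsics, pixels), "rvec" (rotation vector, rad) and "tvec" (3), from world to camera coordinates, as OpenCV has them. Camera axes: x right, y down, z forward; pixel columns grow to the right and rows downward; lengths in m; the calibration is good to about 2 mm. The wrist camera is an equidistant fisheye: a pixel r from the principal point sees the ray r / f radians off the axis. A picture is of the moment at which its call begins.
A pose or a line that the arm cannot do raises robot.Unreachable and nothing moves.
- robot.job_done(): hands the job in, once; it reports no verdict.
The state is a dict: "time": time; "joint_positions": joint angles; "joint_velocities": joint speeds; "effort": joint torques, N m; "eef_pos": TCP position; "ee_rot": TCP orientation; "ft_force": force on the tool from outside, world axes, zero at the start; "torque": the same for the moment, N m; "opening": finger opening in m.
Only numpy, scipy, OpenCV 4.12 (cv2) and the standard library are available. Lean on these libraries where they do the work, as an engineer would, in place of code of your own. Each camera call takes 0.05 s, during which the arm holds its last target. There are 200 camera calls.

TASK

Pull the sample tray of the low imaging cabinet out to its stop, then lay the rectangular tile flat on the tray, setting it down gently without dropping it, and push it square and flush into the tray's fence corner, one long edge against the inside of the front panel and one short end against the side fence. Leave the tray fully out, and leave the other objects where they are.

Things in the scene. Friction and masses are not known exactly. Their poses are not given: they have to be found in the camera images.
- cabinet: low white imaging cabinet, fixed to the table, 220 deep (x) x 270 wide (y) x 85 high. Origin: centre of its underside. Its front faces its own -x; the sample tray slides out along -x. The tray's aluminium floor is 224 wide, its upper face 35 above the table; 150 of it shows between front panel and cabinet when the tray is at its stop.
- tray (a joint): how far the sample tray is pulled out, in m: 0 closed, 0.150 at its stop; may start slightly ajar. About 2.5 N friction; it stays where it is left. Its grey front panel is 12 thick, 250 wide, upper edge 62 above the table. A side fence, an aluminium strip 12 wide and 16 high above the tray floor, runs along its left (cabinet's +y) edge; the right side is open.
- tray_handle (a point): middle of the tray's steel bar handle, a round bar 10 thick and 120 long lying along y of the cabinet, 50 above the table, 45 in front of the panel's outer face. Axes parallel to the cabinet's; moves with the tray.
- tray_corner (a point): fence corner of the tray: where the inside of the front panel, the inside of the side fence and the tray floor meet; moves with the tray. Axes parallel to the cabinet's: the panel runs along y (free space at +x), the fence along x (free space at -y). A tile fully home has its centre at x +30, y -45, z 0 in this frame.
- tile: rectangular glazed grey-green ceramic tile, 90 long (its x) x 60 wide (its y) x 14 thick, 160 g, lying flat on the table to the robot's right. Origin: centre of its underside.
- hex_tile: hexagonal tile of the same ceramic, 74 over its corners, 14 thick, to be left alone. Origin: centre of its underside.
- jar_lid: round jar lid of the same ceramic, 68 diameter, 28 high with its knob, to be left alone. Origin: centre of its underside.
- jar: amber glass jar, 60 diameter, 80 high, standing beside the cabinet, to be left alone. Origin: centre of its underside.
- bowl: white bowl, 110 diameter, 55 high, to be left alone. Origin: centre of its underside.
- brush: brush lying on the robot's right, to be left alone.
- spatula: spatula lying on the robot's left, to be left alone.
Things that resemble listed ones, but are neither listed nor needed, are in the scene too. Leave any blue look-alike of the tile alone.

How it is judged (in metres and radians):
On the way, in this order (a step that is already met when the one before it is completed fails the run):
1. the tray is pulled out to its stop (within 5 mm) (value of joint tray above 0.145 m), for 0.2 s.
2. the tile lies flat on the tray, let go, with the tray still out (angle between tile's own z axis and vertical below 0.06 rad and z of tile in the frame of tray_corner between -0.003 and 0.003 m and value of joint tray above 0.145 m and x of tile in the frame of tray_corner between 0.025 and 0.15 m and y of tile in the frame of tray_corner between -0.22 and -0.025 m and contact force between tile and the fingers below 0.05 N), for 0.1 s.
At the end, for the whole second after the job is handed in: The tray is out within 5 mm of its stop; the tile lies flat on the tray floor, at rest and let go, long edge along the front panel within 0.03 rad, its centre within 2 mm of the fully-home place in both directions (gaps to the panel and to the side fence under 2 mm) (value of joint tray above 0.145 m and angle between tile's own z axis and vertical below 0.06 rad and z of tile in the frame of tray_corner between -0.003 and 0.003 m and x of tile in the frame of tray_corner between 0.028 and 0.032 m and y of tile in the frame of tray_corner between -0.047 and -0.043 m and angle between the x axis of tile and the y axis of tray_corner, either way round below 0.03 rad and linear speed of tile below 0.01 m/s and contact force between tile and the fingers below 0.05 N); the robot touches nothing.
It fails at once if the tile is dropped (from more than about 15 mm) or flung: it moves faster than 0.55 m/s out of the fingers (contact force between tile and the fingers below 0.05 N and linear speed of tile above 0.55 m/s).
It fails at once if another object is displaced by more than 25 mm (distance of any of hex_tile, jar_lid, jar, bowl, brush, spatula from where it was at the start of the episode above 0.025 m).
It also fails if it takes over 72 s, if anything falls off the work surface, if the arm or the gripper's body presses on something with over 40 N, if the wrist force passes 120 N, or if a joint passes its speed limit or range.

## Working session

There is one attempt and no reset: what is moved stays moved. The work goes in short steps, each a Python script; the robot and the scene stay as the last script left them, time stands still between calls to the robot, and variables do not carry over. Pictures are saved under pics/ and viewed, about 8 in all and at most 12, crops included, and the job is handed in when it is done.

```bash
ls; mkdir -p pics
cat > h.py <<'E'
import numpy as np, cv2
from cell import robot, release, clamp, solve_ik, observe, optics
def cam(n):
    c=optics.read_camera(n); c['R']=cv2.Rodrigues(np.array(c['rvec'],float))[0]; c['t']=np.array(c['tvec'],float).ravel(); return c
def cloud(c):
    z=c['z_map'].astype(float); v,u=np.mgrid[:z.shape[0],:z.shape[1]]; K=np.array(c['mtx'])
    P=np.stack([(u-K[0,2])/K[0,0]*z,(v-K[1,2])/K[1,1]*z,z],-1)
    W=(P-c['t'])@c['R']; W[z<=0]=np.nan; return W
def px(c,p): 
    q=c['R']@np.array(p)+c['t']; q=np.array(c['mtx'])@q; return q[:2]/q[2]
def down(a): # jaw axis at angle a (deg) in world
    a=np.deg2rad(a); x=np.array([np.cos(a),np.sin(a),0]); z=np.array([0,0,-1.]); return np.stack([x,np.cross(z,x),z],1)
E
python3 - <<'E'
from h import *
for n in ('scene','top'):
    c=cam(n); cv2.imwrite(f'pics/{n}0.png',c['frame']); np.savez(f'{n}0.npz',**c)
    print(n,-c['R'].T@c['t'], c['mtx'])
print(observe())
E
```

```text
pics
scene [ 1.20221108 -0.71778181  1.36861342] [[374.66743778   0.         316.73774838]
 [  0.         374.66743778 196.20392835]
 [  0.           0.           1.        ]]
top [ 0.32011326 -0.1271649   1.76589106] [[472.18076432   0.         317.45308287]
 [  0.         472.18076432 197.09226871]
 [  0.           0.           1.        ]]
{'time': 0.1, 'joint_positions': array([-7.28575241e+01,  2.01200547e+01,  9.46738067e+01,  3.83006211e-04,
        6.52654126e+01, -4.84853371e+00]), 'joint_velocities': array([-0.09136623, -0.12041732, -0.07910643, -0.04292946, -0.05704287,
       -0.00703952]), 'effort': array([ 4.38622264e-04, -5.06833506e+01, -2.91874999e+01, -8.52336211e-05,
        2.70212171e-03,  5.35819240e-06]), 'eef_pos': array([ 0.20592993, -0.50986087,  0.40422012]), 'ee_rot': array([[ 3.74458353e-01, -9.27243686e-01, -2.99123543e-04],
       [-9.27243162e-01, -3.74458460e-01,  9.90356292e-04],
       [-1.03031096e-03, -9.34869256e-05, -9.99999465e-01]]), 'ft_force': array([ 0.41552712, -1.12778286, -0.08670414]), 'torque': array([ 0.00198451,  0.05257653, -0.03571328]), 'opening': 0.08522017754541156}
```

View pics/top0.png

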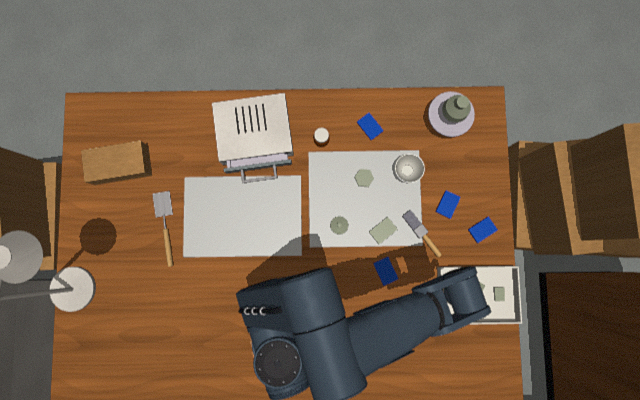

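View pics/scene0.png

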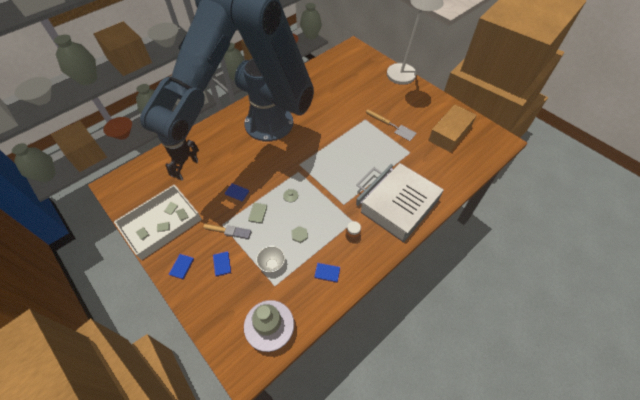

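Top view: the tile candidate is the grey-green rectangle at (383,230). It could be confused with the blue tiles at (370,126), (447,204), (483,229) and (386,271), the shards in the box at (499,293) and (480,285), the hex at (364,177), or the lid at (339,225). By the description I choose (383,230). The cabinet is at (252,128) with its handle at (259,174). Next I measure, with one close crop.

```bash
cat > meas.py <<'E'
from h import *
def tile_pose(c,W,box,zr):
    u0,v0,u1,v1=box
    hsv=cv2.cvtColor(c['frame'],cv2.COLOR_BGR2HSV)
    m=np.zeros(W.shape[:2],bool); m[v0:v1,u0:u1]=True
    m&=(W[...,2]>zr[0])&(W[...,2]<zr[1])
    return m
def rect(W,m):
    k=max(range(1,(r:=cv2.connectedComponentsWithStats(m.astype(np.uint8)))[0]),key=lambda i:r[2][i,4])
    p=W[r[1]==k]
    b=cv2.minAreaRect((p[:,:2]*1000).astype(np.float32))
    return b,len(p),np.median(p[:,2]),r[1]==k
E
python3 - <<'E'
from meas import *
c=dict(np.load('top0.npz')); W=cloud(c)
print('mat z',np.nanmedian(W[190:215,330:350,2]),'table',np.nanmedian(W[110:140,180:200,2]), 'std',np.nanstd(W[190:215,330:350,2]))
m=tile_pose(c,W,(365,212,402,246),(.007,.03)); print('tile',rect(W,m)[:3])
f=c['frame']; print('col tile',f[230,383],'mat',f[200,340])
for n,b,z in (('cab',(205,85,300,170),(.075,.1)),('front',(205,140,310,195),(.04,.072))):
    m=tile_pose(c,W,b,z); r=rect(W,m); print(n,r[:3]); print(cv2.boxPoints(r[0]))
np.set_printoptions(precision=3,suppress=True,linewidth=200)
print((W[150:190:2,262,:]))
a=cv2.resize(f[140:260,320:440],None,fx=4,fy=4,interpolation=cv2.INTER_CUBIC);b=cv2.resize(f[85:205,200:320],None,fx=4,fy=4,interpolation=cv2.INTER_CUBIC)
cv2.imwrite('pics/crop.png',cv2.resize(np.hstack([a,b]),(800,400)))
E
```

```text
mat z 0.0025011297510405743 table 0.000675966088771578 std 0.004192719754301565
tile (((389.49798583984375, -364.20172119140625), (76.73028564453125, 115.72354125976562), 40.711708068847656), 421, np.float64(0.014837863446460453))
col tile [143 167 162] mat [197 204 203]
cab (((775.7081298828125, 112.76318359375), (226.3255157470703, 270.73333740234375), 6.9801459312438965), 4336, np.float64(0.08608949881799272))
[[646.9336    233.3744   ]
 [679.8346    -35.35234  ]
 [904.48267    -7.8480377]
 [871.58167   260.87872  ]]
front (((619.1080932617188, 94.30340576171875), (245.7462158203125, 84.94403839111328), 89.42449188232422), 483, np.float64(0.05848060855444352))
[[575.404    -28.136902]
 [660.3438   -28.990112]
 [662.8122   216.74371 ]
 [577.8724   217.59692 ]]
[[ 0.689  0.074  0.087]
 [ 0.681  0.073  0.093]
 [ 0.674  0.074  0.091]
 [ 0.675  0.078  0.051]
 [ 0.67   0.08   0.035]
 [ 0.663  0.08   0.036]
 [ 0.654  0.08   0.039]
 [ 0.643  0.077  0.061]
 [ 0.634  0.076  0.068]
 [ 0.634  0.082  0.025]
 [ 0.633  0.086 -0.009]
 [ 0.623  0.084  0.004]
 [ 0.615  0.084  0.003]
 [ 0.608  0.084  0.002]
 [ 0.591  0.077  0.059]
 [ 0.584  0.078  0.057]
 [ 0.585  0.085 -0.002]
 [ 0.577  0.084  0.003]
 [ 0.569  0.084  0.003]
 [ 0.563  0.085 -0.003]]
```

View pics/crop.png

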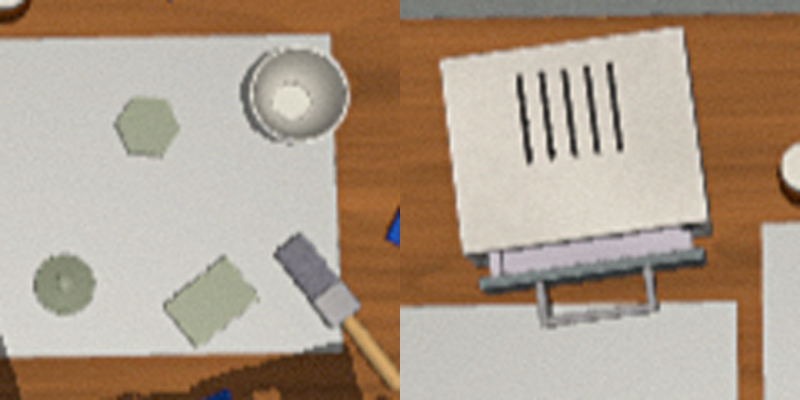

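The crop confirms the choice: the plain grey-green rectangle at crop (211,302) is the tile, with the brush about 45 mm to its right. The tray is about 35 mm ajar. Next I hover over the handle with the wrist camera.

```bash
cat >> h.py <<'E'
def fcloud(c):
    z=c['z_map'].astype(float); v,u=np.mgrid[:z.shape[0],:z.shape[1]]; K=np.array(c['mtx'])
    a=(u-K[0,2])/K[0,0]; b=(v-K[1,2])/K[1,1]; th=np.hypot(a,b)+1e-9; s=np.tan(th)/th
    P=np.stack([a*s*z,b*s*z,z],-1); W=(P-c['t'])@c['R']; W[(z<=0)|(th>1.3)]=np.nan; return W
def fpx(c,p):
    q=c['R']@np.array(p)+c['t']; K=np.array(c['mtx']); r=np.hypot(q[0],q[1]); th=np.arctan2(r,q[2]); return K[0,0]*th*q[0]/r+K[0,2],K[1,1]*th*q[1]/r+K[1,2]
def ray(c,u,v,zp): # fisheye pixel onto plane z=zp
    K=np.array(c['mtx']); a=(np.asarray(u)-K[0,2])/K[0,0]; b=(np.asarray(v)-K[1,2])/K[1,1]; th=np.hypot(a,b)+1e-9
    d=np.stack([np.sin(th)*a/th,np.sin(th)*b/th,np.cos(th)],-1)@c['R']; o=-c['R'].T@c['t']; return o+d*((zp-o[2])/d[...,2])[...,None]
E
python3 - <<'E'
from h import *
c=dict(np.load('top0.npz'))
q=(np.linalg.inv(c['mtx'])@np.array([260.3,179.5,1]))@c['R']; o=-c['R'].T@c['t']; print('handle top est',o+q*(.055-o[2])/q[2])
for a in (7,187): print(a,solve_ik([.56,.085,.36],down(a)))
robot.move_pose([.56,.085,.36],down(7) if abs(solve_ik([.56,.085,.36],down(7))[5])<abs(solve_ik([.56,.085,.36],down(187))[5]) else down(187))
w=cam('wrist'); np.savez('w1.npz',**w); cv2.imwrite('pics/w1.png',w['frame']); s=observe();print(s['time'],s['eef_pos'],-w['R'].T@w['t'],w['R'])
E
```

```text
handle top est [0.58628568 0.08424469 0.055     ]
7 [ 3.92178188e+00  2.46135540e+01  9.47621467e+01 -2.54444375e-14
  6.06242993e+01 -3.07821812e+00]
187 NoneTraceback (most recent call last):
  File "<stdin>", line 5, in <module>
TypeError: 'NoneType' object is not subscriptable
```

Run:
```python
from h import *
robot.move_pose([.55,.085,.36],down(7))
w=cam('wrist'); np.savez('w1.npz',**w); cv2.imwrite('pics/w1.png',w['frame']); s=observe();print(s['time'],s['eef_pos'],-w['R'].T@w['t'],w['R'],w['mtx'])
```

```text
2.5917 [0.55011921 0.08432225 0.36002543] [0.54097218 0.16697835 0.32953114] [[ 9.92758343e-01  1.20127242e-01  5.64555198e-04]
 [ 1.13542979e-01 -9.39858466e-01  3.22139808e-01]
 [ 3.92283687e-02 -3.19742881e-01 -9.46691938e-01]] [[309.70691629   0.         323.13253553]
 [  0.         309.70691629 198.34112443]
 [  0.           0.           1.        ]]
```

View pics/w1.png

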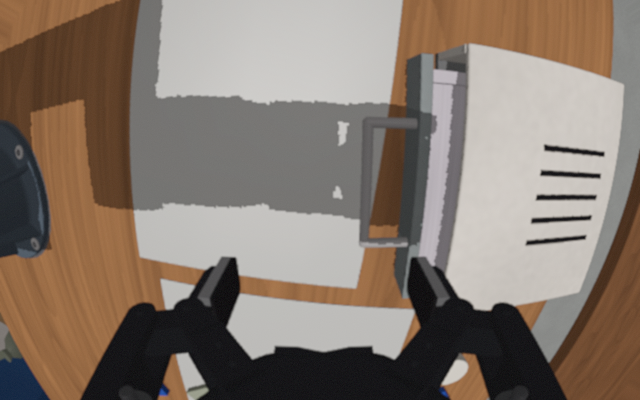

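The wrist view shows the handle bar running from (368,121) to (364,241), the panel at about (415,60)–(405,290), and the fence at the top end, near (450,75). Now I hook the bar with the inner finger and pull.

Run:
```python
from h import *
w=dict(np.load('w1.npz')); W=fcloud(w)
P=ray(w,[368,364,],[121,241],.05); print(P, np.degrees(np.arctan2(-(P[0]-P[1])[0],(P[0]-P[1])[1])))
H=P.mean(0)
for v in (150,200): print(np.round(W[v,355:440:5],3).tolist())
ex=np.array([np.cos(np.deg2rad(7)),np.sin(np.deg2rad(7)),0]); np.save('H.npy',H)
t=H-ex*.029; t[2]=.20+.05; robot.move_linear(t,.2,down(7))
t[2]=.157+.028+.006; print(robot.move_linear(t,.08,f_stop=6))  # open tips ~160 ahead
s=observe(); print(s['time'],s['eef_pos'],s['ft_force'])
w=cam('wrist'); np.savez('w2.npz',**w); cv2.imwrite('pics/w2.png',w['frame'])
```

```text
[[0.58388202 0.15057929 0.05      ]
 [0.59915147 0.03220519 0.05      ]] 7.350172885324021
[[0.582, 0.115, 0.003], [0.588, 0.115, 0.0], [0.584, 0.124, 0.054], [0.589, 0.125, 0.055], [0.604, 0.118, 0.001], [0.609, 0.119, 0.002], [0.615, 0.119, 0.001], [0.62, 0.12, 0.0], [0.626, 0.121, 0.0], [0.632, 0.121, 0.0], [0.632, 0.125, 0.018], [0.631, 0.128, 0.038], [0.631, 0.131, 0.053], [0.633, 0.133, 0.062], [0.638, 0.134, 0.063], [0.653, 0.131, 0.036], [0.658, 0.132, 0.035]]
[[0.591, 0.058, 0.0], [0.588, 0.075, 0.05], [0.592, 0.078, 0.056], [0.597, 0.077, 0.052], [0.613, 0.061, 0.0], [0.619, 0.061, -0.0], [0.625, 0.062, 0.0], [0.631, 0.063, 0.0], [0.637, 0.064, 0.0], [0.642, 0.065, 0.002], [0.638, 0.075, 0.033], [0.637, 0.081, 0.05], [0.638, 0.085, 0.062], [0.643, 0.086, 0.062], [0.648, 0.087, 0.063], [0.664, 0.08, 0.037], [0.67, 0.08, 0.035]]
False
4.175 [0.56291794 0.08786584 0.19127811] [ 0.12936734  0.09948315 -0.50996216]
```

View pics/w2.png

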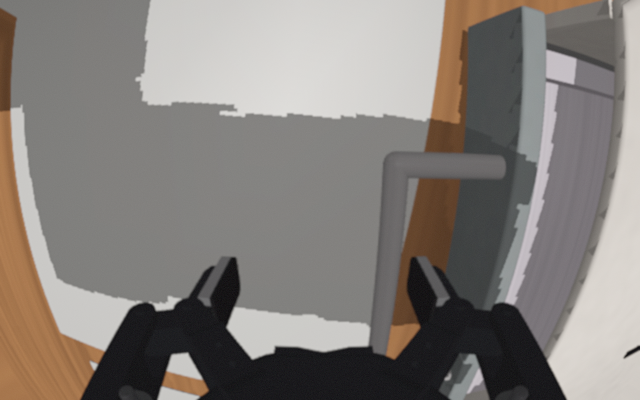

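The right finger sits between the bar (385,250) and the panel (480,200). Pulling now.

Run:
```python
from h import *
a=np.deg2rad(7.1); ex=np.array([np.cos(a),np.sin(a),0])
s=observe(); p=s['eef_pos'].copy()
print(robot.move_linear(p-ex*.17,.05,f_stop=14))
s=observe(); q=s['eef_pos']; print(s['time'],np.linalg.norm(q-p),s['ft_force'])
robot.move_linear(q+ex*.006,.05); t=observe()['eef_pos'].copy(); 
t[2]=.33; robot.move_linear(t,.2)
robot.move_linear(q+np.array([.05,-.01,.2]),.2,)
w=cam('wrist'); np.savez('w3.npz',**w); cv2.imwrite('pics/w3.png',w['frame']); print(observe()['time'])
```

```text
True
6.6417 0.13776964266331101 [2.87500147 1.49208877 2.81903194]
8.3333
```

View pics/w3.png

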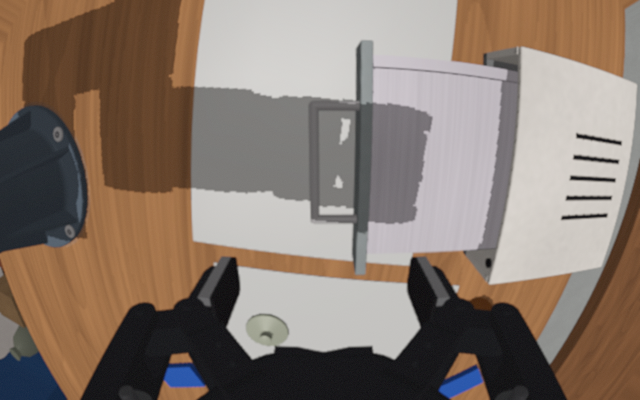

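The tray is out: the panel is at (365,60)–(360,270), the fence strip runs from (375,63) to (495,75), and the floor is clear. Next I measure the corner, then hover over the tile.

Run:
```python
from h import *
np.set_printoptions(precision=4,suppress=True)
w=dict(np.load('w3.npz')); W=fcloud(w)
V,U=np.mgrid[:400,:640]
def r(m):
    p=W[m]; b=cv2.minAreaRect((p[:,:2]*1000).astype(np.float32)); print(len(p),b, np.median(p[:,2])); print(cv2.boxPoints(b)); return p
mp=(U>345)&(U<385)&(V>35)&(V<275)&(W[...,2]>.0595)&(W[...,2]<.066); p=r(mp)
# slice width along panel
a=np.deg2rad(7.0); ex=np.array([np.cos(a),np.sin(a)]); ey=np.array([-np.sin(a),np.cos(a)])
X=p[:,:2]@ex; Y=p[:,:2]@ey; print('panel X pct',np.percentile(X,[1,5,50,95,99]),'Y',Y.min(),Y.max(),'slope deg',np.degrees(np.polyfit(Y,X,1)[0]))
mf=(U>378)&(U<495)&(V>50)&(V<85)&(W[...,2]>.047)&(W[...,2]<.056); p=r(mf); X=p[:,:2]@ex; Y=p[:,:2]@ey
print('fence Y pct',np.percentile(Y,[1,5,50,95,99]),'X',X.min(),X.max(),'slope',np.degrees(np.polyfit(X,Y,1)[0]))
mc=(U>500)&(V>40)&(V<290)&(W[...,2]>.078)&(W[...,2]<.092); p=W[mc]; X=p[:,:2]@ex; Y=p[:,:2]@ey;print('cab X',np.percentile(X,[0,1,2]),'Y',np.percentile(Y,[0,1,99,100]))
mt=(U>375)&(U<480)&(V>80)&(V<240); print('floor',np.nanmedian(W[mt][:,2]))
robot.move_pose([.389-.03,-.364-.02,.36],down(-47)) 
w=cam('wrist'); np.savez('w4.npz',**w); cv2.imwrite('pics/w4.png',w['frame']); s=observe(); print(s['time'],s['joint_positions'])
```

```text
2805 ((516.0343627929688, 81.04148864746094), (12.794885635375977, 249.36239624023438), 7.151820182800293) 0.062214131445918294
[[494.164  203.9561]
 [525.2094 -43.4661]
 [537.9047 -41.8732]
 [506.8593 205.5491]]
panel X pct [0.5159 0.5164 0.5219 0.5273 0.528 ] Y -0.10714081289258169 0.1422383921932422 slope deg -0.11554555570308297
1394 ((580.7305297851562, 195.60073852539062), (130.01412963867188, 12.926666259765625), 7.153048992156982) 0.051323115395848384
[[515.4246 193.9191]
 [517.0342 181.093 ]
 [646.0364 197.2824]
 [644.4268 210.1085]]
fence Y pct [0.117  0.1177 0.1233 0.1291 0.1297] X 0.5352422055641983 0.6652531381126352 slope 0.19899476902442526
cab X [0.6762 0.6779 0.6785] Y [-0.1179 -0.1118  0.15    0.1534]
floor 0.03535118471072505
10.0667 [-51.9052  20.5902 100.8875   0.0084  58.5218  -5.0013]
```

View pics/w4.png

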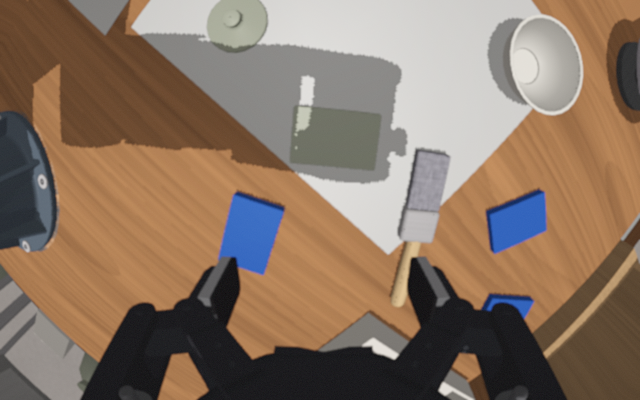

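The wrist view shows the grey-green rectangle at (296,106), (381,113), (376,170), (291,165), in shadow, clear of the brush at (425,180). It is the tile. Next I measure and grasp it.

Run:
```python
from h import *
w=dict(np.load('w4.npz')); W=fcloud(w); V,U=np.mgrid[:400,:640]
print('mat',np.nanmedian(W[190:210,340:370,2]))
m=(U>275)&(U<395)&(V>92)&(V<185)&(W[...,2]>.009)&(W[...,2]<.02)
n,l,st,_=cv2.connectedComponentsWithStats(m.astype(np.uint8)); k=1+np.argmax(st[1:,4]); p=W[l==k]
b=cv2.minAreaRect((p[:,:2]*1000).astype(np.float32)); print(b,np.median(p[:,2])); B=cv2.boxPoints(b)
e=max((B[1]-B[0],B[2]-B[1]),key=np.linalg.norm); la=np.degrees(np.arctan2(e[1],e[0])); print('long',la)
C=ray(w,[296,381,376,291],[106,113,170,165],.0145); print(C,C.mean(0))
ja=(la+90)%180; T=np.array([b[0][0]/1000,b[0][1]/1000]); np.save('T.npy',[*T,ja]); print(T,ja,solve_ik([*T,.25],down(ja)))
```

```text
mat 0.0013071284202389262
((398.2279357910156, -363.9691467285156), (61.04469680786133, 90.29353332519531), 37.86157989501953) 0.014235291040705905
long -52.138412
[[ 0.39586893 -0.31260835  0.0145    ]
 [ 0.45000852 -0.37988215  0.0145    ]
 [ 0.40398869 -0.41864215  0.0145    ]
 [ 0.34682602 -0.34983757  0.0145    ]] [ 0.39917304 -0.36524255  0.0145    ]
[ 0.39822794 -0.36396915] 37.861588 [-4.73709561e+01  3.11296129e+01  1.03056673e+02 -2.54444375e-14
  4.58137138e+01 -8.52325408e+01]
```

Run:
```python
from h import *
x,y,ja=np.load('T.npy'); R=down(ja)
robot.move_pose([x,y,.27],R)
print(robot.move_linear([x,y,.172],.1,f_stop=8)); s=observe(); print(s['eef_pos'],s['ft_force'])
clamp(40); s=observe(); print('grip',s['opening'],s['ft_force'])
robot.move_linear([x,y,.30],.12); s=observe(); print(s['time'],s['opening'],s['ft_force'])
w=cam('wrist'); np.savez('w5.npz',**w); cv2.imwrite('pics/w5.png',w['frame'])
a=np.deg2rad(7.15); ex=np.array([np.cos(a),np.sin(a)]); ey=np.array([-np.sin(a),np.cos(a)])
pc=np.array([.51603,.08104]); fc=np.array([.58073,.19560])
C=ex*(pc@ex+.006)+ey*(fc@ey-.006); np.save('C.npy',C); t=C+ex*.076-ey*.055; print(C,t,solve_ik([*t,.3],down(7.15)),solve_ik([*t,.3],down(187.15)))
```

```text
False
[ 0.3984099  -0.3641295   0.17255162] [-0.81249046  0.18845299  0.29822848]
grip 0.05890093529138016 [-1.69286203  1.70710738  5.94851171]
14.0667 0.05870220553457411 [-0.18574363  0.42105151 -2.00193581]
[0.50958438 0.18062827] [0.59183909 0.13551548] [ 8.50450288e+00  3.27798157e+01  9.09419307e+01 -2.54444375e-14
  5.62782536e+01  1.35450288e+00] None
```

View pics/w5.png

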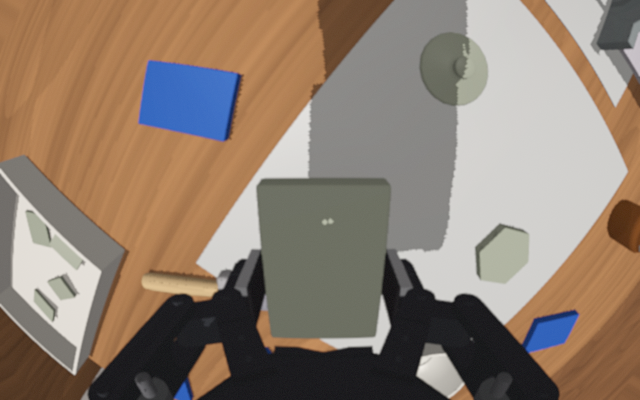

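The tile is held centred and level at (322,255). Placing it in the tray.

```bash
python3 - <<'E'
from h import *
C=np.load('C.npy'); a=np.deg2rad(7.15); ex=np.array([np.cos(a),np.sin(a)]); ey=np.array([-np.sin(a),np.cos(a)])
t=C+ex*.076-ey*.055; R=down(7.15)
robot.move_pose([*t,.30],R); robot.move_linear([*t,.222],.1)
print(robot.move_linear([*t,.200],.02,f_stop=4)); s=observe(); print(s['time'],s['eef_pos'],s['ft_force'])
release(); robot.pause(.3); s=observe(); print(s['ft_force'],s['opening'])
robot.move_linear([*t,.32],.12); w=cam('wrist'); np.savez('w6.npz',**w); cv2.imwrite('pics/w6.png',w['frame']); print(observe()['time'])
E
cat > chk.py <<'E'
from h import *
def chk(w):
    W=fcloud(w); C=np.load('C.npy'); a=np.deg2rad(7.15); ex=np.array([np.cos(a),np.sin(a)]); ey=np.array([-np.sin(a),np.cos(a)])
    X=(W[...,:2]-C)@ex; Y=(W[...,:2]-C)@ey; Z=W[...,2]
    m=(X>.003)&(X<.145)&(Y<-.003)&(Y>-.2)&(Z>.043)&(Z<.055)
    k=cv2.connectedComponentsWithStats(m.astype(np.uint8)); i=1+np.argmax(k[2][1:,4]); m=k[1]==i
    b=cv2.minAreaRect(np.stack([X[m],Y[m]],1).astype(np.float32)*1000); 
    mp=(Z>.0595)&(Z<.066)&(X>-.03)&(X<.02)&(Y<.03)&(Y>-.24); mf=(Z>.047)&(Z<.056)&(X>.01)&(X<.13)&(abs(Y-.006)<.009)
    print('tile',b,'z',np.median(Z[m]),'tilt',np.linalg.lstsq(np.c_[X[m],Y[m],np.ones(m.sum())],Z[m],rcond=None)[0][:2],'panelX pct',np.percentile(X[mp],[1,50,99]),'fence',np.percentile(Y[mf],[1,50,99]))
E
python3 -c "
from chk import *
chk(dict(np.load('w6.npz')))"
```

```text
True
17.7167 [0.59210735 0.13554439 0.20775934] [1.21206282 1.60771794 5.44010245]
[-0.82716998 -0.03690365  0.12196381] 0.08531922628182632
19.5417
tile ((77.13496398925781, -53.7254638671875), (89.9814682006836, 60.89232635498047), 89.91452026367188) z 0.04925234264727396 tilt [-0.00039311 -0.00189038] panelX pct [-0.01122339 -0.00459552  0.00086106] fence [0.00044469 0.00657307 0.01252559]
```

View pics/w6.png

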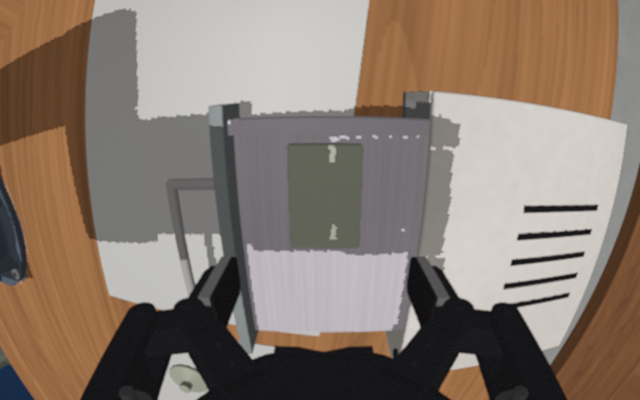

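The tile lies flat and free at (325,195). In the corner frame it is at (77,−54) mm. Now I push it home with shut fingers, jaw axis along y.

Run:
```python
from h import *
from chk import chk
C=np.load('C.npy'); a=np.deg2rad(7.15); ex=np.array([np.cos(a),np.sin(a)]); ey=np.array([-np.sin(a),np.cos(a)])
P=lambda X,Y,z: [*(C+ex*X+ey*Y),z]
def rel(): s=observe(); d=s['eef_pos'][:2]-C; return np.round([d@ex*1e3,d@ey*1e3,s['eef_pos'][2]*1e3,s['time']],1),np.round(s['ft_force'],1)
clamp(20)
opts=[(k,q) for k in (97.15,-82.85) if (q:=solve_ik(P(.125,-.054,.3),down(k))) is not None]; print(opts)
k=min(opts,key=lambda o:abs(o[1][5]))[0]; R=down(k)
zp=.212
def go(A,B):
    robot.move_linear(P(*A,.25),.2); robot.move_linear(P(*A,zp),.1,f_stop=8)
    print('stop',robot.move_linear(P(*B,zp),.03,f_stop=5),*rel())
    d=np.sign(np.array(A)-np.array(B))*.004; s=observe()['eef_pos']; q=s[:2]+ex*d[0]+ey*d[1]; robot.move_linear([*q,s[2]],.03); robot.move_linear([*q,.25],.2)
robot.move_pose(P(.125,-.054,.3),R)
go((.125,-.054),(.066,-.054))
go((.030,-.122),(.030,-.098))
go((.082,-.045),(.066,-.045))
go((.030,-.112),(.030,-.098))
robot.move_pose(P(.07,-.055,.32),down(7.15))
w=cam('wrist'); np.savez('w7.npz',**w); cv2.imwrite('pics/w7.png',w['frame']); print(observe()['time']); chk(w)
```

```text
[(97.15, array([ 8.49061992e+00,  3.73733318e+01,  8.26759840e+01, -2.54444375e-14,
        5.99506843e+01, -8.86593801e+01])), (-82.85, array([ 8.49061992e+00,  3.73733318e+01,  8.26759840e+01, -2.54444375e-14,
        5.99506843e+01,  9.13406199e+01]))]
stop True [ 69.8 -54.  212.1  24.3] [1.9 0.8 1.6]
stop True [  30.2 -102.4  212.2   26.7] [ 0.1 -4.4  3.2]
stop True [ 69.5 -45.  212.5  28.8] [2.8 0.2 2.2]
stop True [  30.2 -102.   212.4   30.9] [ 1.4 -5.5  2.2]
33.0417
tile ((31.46318244934082, -46.28458786010742), (56.86533737182617, 86.6163330078125), 0.07057099789381027) z 0.0492605417467427 tilt [-9.40530600e-04  9.98505691e-05] panelX pct [-0.01155634 -0.0053238   0.00035312] fence [-0.00253418  0.0059449   0.01252232]
```

View pics/w7.png

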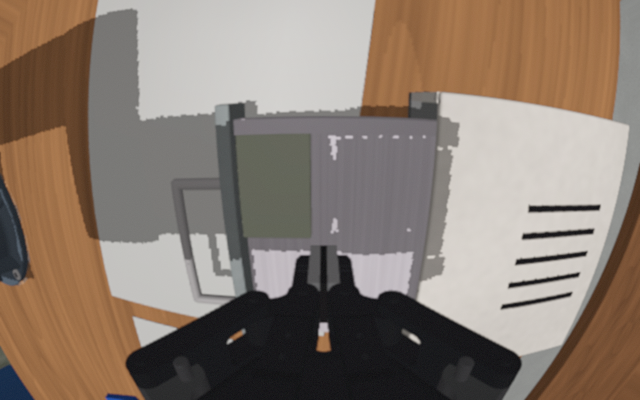

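Run:
```python
from h import *
c=cam('top'); d=dict(np.load('top0.npz'))
s=observe(); print(s['time'],s['ft_force']); robot.job_done()
```

```text
33.0917 [-0.73769493  0.5425352   0.02720239]
the job is handed in; nothing more can be done
```

I pulled the tray out to its stop, laid the tile on it, pushed it into the fence corner, and handed the job in at about 33 s. No verdict is reported, so the result below rests on my own last measurements.

- **Tray:** I hooked the handle with one finger and pulled until it stopped. The front panel's inside then measured 150 mm from the cabinet front. After the pushes, the panel was within about 1 mm of that place.
- **Placing:** I gripped the tile across its 60 mm width and lowered it slowly until it touched the tray. After I let go, it lay flat in the open part of the tray, at x +77, y −54 mm in the corner frame.
- **Pushing home:** With the fingers shut, I pushed it twice against the panel and twice against the fence. All four pushes ended in a firm stop.
- **Last wrist-camera check:**
  - The tile's free edges are at x = 59.9 mm and y = −89.6 mm (ideal 60 and −90), so the gaps are roughly 0 to 0.5 mm.
  - It is turned about 0.1° and lies flat, with its top at 49.3 mm.
  - The check's fitted centre read x +31.5, y −46.3 mm, because it leaves out the 3 mm next to the panel and fence. I therefore used the free edges.
- **Other objects:** The arm did not knowingly touch any of them. I took a final top picture but did not compare it with the first one, so their positions are not re-measured.

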